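# Gauge a scroll roller in the bench caliper

### The arm

A 6-joint arm with a two-finger parallel gripper is mounted at the origin on the work surface. World frame = base frame: x ahead of the robot, y to its left, z up, the work surface at z = 0. Lengths are in m, angles in rad, forces in N, time in s.
With the tool pointing down it reaches from about 0.375 to 0.9 m from the base axis. Payload 3.1 kg.
Tool frame: the origin (TCP) lies midway between the tips of the shut fingers; the grasp point (between the pads) lies 19 mm behind it; z points along the fingers, y is the line along which they close (so a half turn about z gives the same grasp; the last joint's range is limited). The gripper opens to 87 mm and grips with 3 to 60 N. Pads are 19 mm wide; open, the fingers measure 117 mm over their backs; the gripper's body (75 mm by 190 mm) begins 51 mm behind the grasp point.
Start: joints at [0.974, 0.527, 1.433, -0, 1.181, -0.178], TCP at [0.254, 0.571, 0.223] pointing down, gripper open.
Joint ranges: [-3.08, 3.08], [-0.75, 2.2], [0.22, 2.44], [-1.43, 4.57], [0, 2.65], [-2.85, 2.85]. Speed limits (rad/s): [2.79, 2.79, 3.14, 3.14, 3.14, 3.14].

### API

Orientations are given as a unit quaternion [x, y, z, w].
In Python, from rig import status, imaging, order gives the robot as it stands.
- The arm moves only by the tool arm_command, never from a script. Its argument "deltas" is one flat list of numbers, 5 for each row, row after row: the opening, from -1 (shut) to 1 (fully open), so that 0 is half open, then the shift along the tool's x, y, z in m, then the turn about the tool's z in rad. In form: [gripper, tx, ty, tz, roll, gripper, tx, ty, tz, roll, ...]. A call has 1 to 12 rows; each row shifts and turns the commanded pose from where the row before left it, along the tool's axes as they then stand; what a row does not reach is not made up. A row lasts 1/8 s, in which the tool goes at most 62.5 mm and 10.7 degrees, less where a joint would pass 70% of its speed; a pose out of reach is approached as far as the arm can. A call with a gripper value outside its range is refused whole. The fingers move at their own pace and stop on an object; "newtons" is the grip in N (left out, the last holds). Time passes only in rows, so rows that do not move let the fingers close. It gives the time, the measured TCP pose, the force, the opening and the grip force at its end, in the units of the state.
- status.get_obs(): the state, without advancing time (a new reading comes with each control period).
- imaging.camera(name): name is "side" or "top" or "wrist"; returns (picture, depth): 384x512x3 uint8, red, green, blue; 384x512 float32, m along the optical axis (not along the pixel's ray), 0 where there is no reading.
- imaging.camera_params(name): a dict with "intrinsics" (3x3 intrinsics, pixels), "k1" (the pictures are not rectified: a ray, as slopes to the right and down, at radius r is drawn at 1 + k1 r^2 times it, then the intrinsics apply), "camera_from_world" (4x4, takes a point from world to camera coordinates). Camera axes: x right, y up, looking along -z (the intrinsics and any distortion apply to the point x, -y, -z); pixel columns grow to the right and rows downward; lengths in m; the calibration is good to about 2 mm. A picture is of the moment at which its call begins: read the wrist's pose just before it. camera_params takes no time and is no camera call; for the wrist camera it gives the pose at the moment of the call.
- order.hand_in(): hands the job in; it is judged then, once.
The state is a dict: "time": time; "q": joint angles; "joint_velocities": joint speeds; "joint_torque": joint torques, N m; "position": TCP position; "tool_rot": TCP orientation; "ft_force": force on the tool from outside, world axes, zero at the start; "moment": the same for the moment, N m; "grip_width": finger opening in m; "grip_force": force on a finger pad.
Only numpy, scipy, OpenCV 4.12 (cv2) and the standard library are available. Lean on these libraries where they do the work, as an engineer would, in place of code of your own. Each camera call takes 0.05 s, during which the arm holds its last target. There are 200 camera calls.

### The job

Measure the dark wooden roller: stand it upright on the bed of the bench caliper, in the middle of the bed's width and close in front of the fixed jaw, let go of it, then slide the red-tabbed carriage up until both brass jaw pads bear lightly on the roller, and leave it held like that. Push gently, so that the sprung sliding jaw never visibly leans out of square and the roller is not squeezed hard; keep the roller upright and do not disturb the other rollers, the spray bottle or the brush.

Things in the scene. Friction and masses are not known exactly. Their poses are not given: they have to be found in the camera images.
- caliper: Bench caliper (slide gauge), screwed down and immovable: a silver bar 270 mm long (its x axis), 50 mm wide (y) and 30 mm high, whose grey flat top is the bed, 30 mm over the table. Origin: centre of its underside, on the table. A dark upright fixed jaw, 40 mm wide, stands on the bed at its -x end, its top 64 mm over the table; the carriage rides at the +x side and closes towards -x.
- anvil: Brass pad of the fixed jaw, 30 mm wide (y), 18 mm high (z). Origin: centre of its measuring face, which looks to the caliper's +x, 76 mm to -x of the caliper's origin and 45 mm over the table (15 mm over the bed); axes as the caliper's.
- jaw_pad: Brass pad of the sliding jaw, same size and height as the anvil, facing it. Origin: centre of its measuring face, which looks to the caliper's -x; axes as the caliper's. It sits on a dark upright plate (34 mm wide, top 58 mm over the table) sprung to the carriage.
- carriage (a joint): Sliding carriage: its value is the gap between the two brass pads in m, 0 shut, at most 0.112; smaller is more closed. It starts open 0.085 to 0.108. Stiff slide: about 2 N moves it, it stays where it is left.
- tab_back (a point): Middle of the rear face (the side away from the jaws, caliper +x) of the red thumb tab that is rigid on the carriage, 53.5 mm over the table. The tab is an upright block 14 mm thick (x), 36 mm wide (y), its top 69.5 mm over the table, and its rear face is 62 mm to +x of the sliding pad's face. Push here towards -x to close. The bed behind it is clear.
- jaw (a joint): Lean of the sliding jaw in rad: 0 square, positive when its top leans back, away from the fixed jaw. A spring of 4 N m/rad squares it; the hinge line lies 8 mm over the table, so a push on the pad leans it about 0.007 rad per newton, and after contact the pushing force grows about 5 N per mm of carriage travel. It must stay within 0.055 rad.
- roller_dark: The roller to measure: a plain upright cylinder of dark brown wood, 70 mm tall, hand-turned and a little oval, so that it measures anything from 34 to 42 mm across, depending on how it happens to be turned (the caliper is to tell), about 75 g. Origin: centre of its underside, z along its axis. Stands on the table among the other two rollers.
- roller_pale: Pale wooden roller, 35 mm in diameter, 70 mm tall, standing; leave alone. Origin: centre of its underside.
- roller_white: White ceramic roller, 41 mm in diameter, 70 mm tall, standing; leave alone. Origin: centre of its underside.
- spray_bottle: Aluminium spray bottle with white head, 52 mm in diameter, 168 mm tall, standing; leave alone. Origin: centre of its underside.
- paste_brush: Wooden brush, 170 mm long, lying on the table, its length along its own x; leave alone.
Not all that is in view belongs to the job. There is more than one size of the roller_dark; the job needs the middle-sized.

How it is judged:
By the outcome, as a careful person would: the job done as asked, in the order asked, and still so for the second after the job is handed in, with the robot touching nothing.
It also fails if it takes over 72 s, if anything falls off the work surface, if the arm or the gripper's body presses on something with over 40 N, if the wrist force passes 120 N, or if a joint passes its speed limit or range.

## Working session

There is one attempt and no reset: what is moved stays moved. The work goes in short steps, Python scripts to look and compute and a tool call to move; the robot and the scene stay as the last step left them, time stands still between calls to the robot, and variables do not carry over. Pictures are saved under pics/ and viewed, at most 10 in all, crops included, and the job is handed in when it is done.

Besides the shell and the picture viewer there is one more tool, called after "Request:" as name(argument=value, ...) on one line, values as JSON. arm_command: Moves the arm, as the interface text tells. Its arguments: {"type":"object","properties":{"deltas":{"type":"array"},"newtons":{"type":"number"}},"required":["deltas"]}

```bash
mkdir -p pics
cat > h.py <<'E'
import numpy as np, cv2
from rig import status, imaging, order
def shot(n):
    p=imaging.camera_params(n); im,d=imaging.camera(n); return im,d,p
def points(d,p):
    K=np.array(p["intrinsics"]); T=np.linalg.inv(np.array(p["camera_from_world"])); k1=p["k1"]
    v,u=np.mgrid[0:d.shape[0],0:d.shape[1]].astype(float)
    s=cv2.undistortPoints(np.stack([u.ravel(),v.ravel()],1).reshape(-1,1,2),K,np.array([k1,0,0,0.])).reshape(d.shape+(2,))
    c=np.stack([s[...,0]*d,-s[...,1]*d,-d],-1)
    return c@T[:3,:3].T+T[:3,3]
E
python3 - <<'E'
from h import *
s=status.get_obs(); print(s)
for n in("side","top"):
    im,d,p=shot(n); cv2.imwrite(f"pics/{n}0.png",im[...,::-1]); np.savez(f"{n}0.npz",im=im,d=d,P=points(d,p)); print(n,p)
E
```

```text
{'time': 0.0, 'q': array([ 9.73477340e-01,  5.28453215e-01,  1.43390888e+00, -4.08599187e-05,
        1.18136369e+00, -1.78509640e-01]), 'joint_velocities': array([ 8.51642287e-04,  4.63292391e-04, -2.50351636e-03, -1.04428311e-03,
       -4.02099855e-05, -1.81236357e-05]), 'joint_torque': array([-2.43665090e-04, -4.40049970e+01, -1.76591367e+01,  6.32056966e-02,
        5.82878315e-02, -1.97151066e-04]), 'position': array([0.25374328, 0.57037585, 0.22157748]), 'tool_rot': array([ 2.07869890e-01,  9.78155903e-01, -9.94464496e-04, -3.85948679e-04]), 'ft_force': array([ 0.36131064, -0.4118139 ,  0.24520898]), 'moment': array([-0.00627297,  0.04290327,  0.01395106]), 'grip_force': 0.0, 'grip_width': 0.08710645465192125}
side {'intrinsics': array([[425.54179894,   0.        , 260.53802357],
       [  0.        , 425.54179894, 186.56974207],
       [  0.        ,   0.        ,   1.        ]]), 'k1': 0.006369074935028714, 'camera_from_world': array([[ 0.95817437, -0.28571265, -0.01643634, -0.55900499],
       [ 0.20086584,  0.63049836,  0.74974978, -0.20128052],
       [-0.20384991, -0.72169252,  0.66151728, -0.93682291],
       [ 0.        ,  0.        ,  0.        ,  1.        ]])}
top {'intrinsics': array([[414.93715415,   0.        , 255.74236932],
       [  0.        , 414.93715415, 197.06358112],
       [  0.        ,   0.        ,   1.        ]]), 'k1': -0.03357748917861708, 'camera_from_world': array([[ 0.00750518, -0.99996334, -0.00412296,  0.0233066 ],
       [ 0.98623957,  0.00672109,  0.16518576, -0.60771468],
       [-0.16515199, -0.00530597,  0.98625386, -0.88468418],
       [ 0.        ,  0.        ,  0.        ,  1.        ]])}
```

View pics/top0.png

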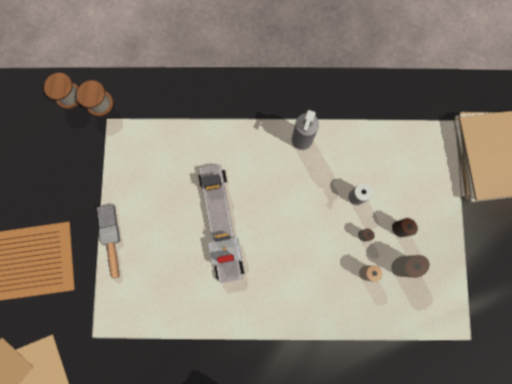

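View pics/side0.png

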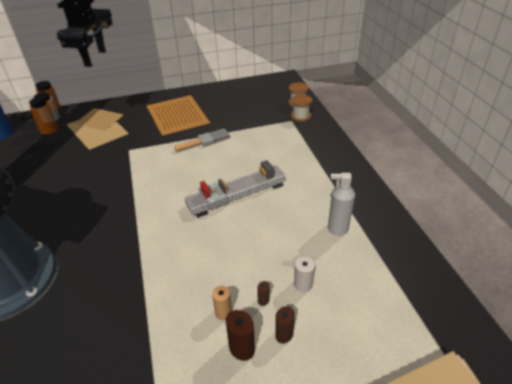

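The top view shows the caliper with its fixed jaw at (212,181), sliding pad at (222,236) and red tab at (226,259). The dark rollers are at (367,235) small, (405,228) middle and (415,266) large; white is at (362,195) and pale at (373,273). The side view agrees, with the middle roller at (285,324).

Run:
```python
from h import *
from scipy import ndimage as nd
for n in("top","side"):
    z=np.load(n+"0.npz"); P=z["P"]; im=z["im"]; h=P[...,2]; ok=z["d"]>0
    print(n,"table z",np.median(h[ok&(abs(h)<.015)&(P[...,0]>.3)&(P[...,0]<.8)]))
    m=ok&(h>.015)&(h<.2)&(P[...,0]>.25)&(P[...,0]<.95)&(abs(P[...,1])<.55)
    L,k=nd.label(m)
    for i in range(1,k+1):
        q=P[L==i]
        if len(q)<40: continue
        zt=np.percentile(q[:,2],97); t=q[q[:,2]>zt-.008]
        (c,wh,a)=cv2.minAreaRect((t[:,:2]*1000).astype(np.float32))
        print(len(q),"ztop %.3f"%zt,"topc",np.round(c,1),"wh",np.round(wh,1),"ang",round(a,1),"rgb",im[L==i].mean(0).round())
    hsv=cv2.cvtColor(im,cv2.COLOR_RGB2HSV)
    box=(P[...,1]>-.0)&(P[...,1]<.25)&(P[...,0]>.3)&(P[...,0]<.85)&ok
    red=box&(hsv[...,1]>170)&((hsv[...,0]<6)|(hsv[...,0]>174))&(hsv[...,2]>90)
    br=box&(hsv[...,1]>110)&(hsv[...,0]>=10)&(hsv[...,0]<=25)&(h>.033)&(h<.06)
    for nm,m in(("red",red),("brass",br)):
        L,k=nd.label(m)
        for i in range(1,k+1):
            q=P[L==i]
            if len(q)>5: print(nm,len(q),q.mean(0).round(4),"min",q.min(0).round(3),"max",q.max(0).round(3))
    bed=box&(abs(h-.03)<.006)
    L,k=nd.label(bed); s=nd.sum(bed,L,range(1,k+1)); 
    for i in np.argsort(-s)[:2]+1:
        q=P[L==i]; c,wh,a=cv2.minAreaRect((q[:,:2]*1000).astype(np.float32)); print("bed",len(q),np.round(c,1),np.round(wh,1),round(a,1))
```

```text
top table z 0.00011279956570259264
1430 ztop 0.064 topc [860.4 458.3] wh [147.9  67. ] ang 76.8 rgb [132.  93.  64.]
743 ztop 0.169 topc [747.  -78.2] wh [17.4 44.1] ang 71.7 rgb [122. 118. 114.]
3931 ztop 0.051 topc [ 709.1 -502.1] wh [207.5 101.1] ang 1.8 rgb [174. 147. 112.]
2742 ztop 0.067 topc [558.2 113.1] wh [195.3  39.9] ang 10.9 rgb [145. 133. 129.]
369 ztop 0.072 topc [ 617.4 -210.4] wh [38.5 39.8] ang 18.7 rgb [159. 156. 149.]
820 ztop 0.022 topc [508.3 364.3] wh [167.4  43.3] ang 12.1 rgb [152. 138. 125.]
359 ztop 0.073 topc [ 542.9 -308.5] wh [39.7 31.6] ang 26.4 rgb [74. 57. 48.]
161 ztop 0.053 topc [ 527.  -223.7] wh [27.7 22.8] ang 52.1 rgb [95. 82. 71.]
682 ztop 0.097 topc [ 456.1 -311.3] wh [45.8 54.1] ang 1.6 rgb [101.  88.  77.]
299 ztop 0.073 topc [ 441.8 -228. ] wh [35.2 31.8] ang 89.9 rgb [157. 133. 106.]
red 68 [0.47   0.0928 0.0691] min [0.464 0.078 0.065] max [0.477 0.108 0.073]
brass 46 [0.6302 0.1257 0.0533] min [0.625 0.112 0.045] max [0.636 0.14  0.059]
brass 29 [0.5205 0.1047 0.0538] min [0.517 0.091 0.05 ] max [0.524 0.117 0.056]
bed 1308 [596.3 120. ]
[... 433 characters left out ...]
topc [ 615.3 -209.7] wh [40.4 39.5] ang 50.4 rgb [165. 156. 145.]
239 ztop 0.052 topc [ 523.  -222.6] wh [28.1 24. ] ang 73.0 rgb [75. 56. 45.]
1649 ztop 0.096 topc [ 453.2 -310.5] wh [44.8 54.7] ang 37.1 rgb [88. 59. 40.]
580 ztop 0.072 topc [ 539.  -307.5] wh [41.1 32.5] ang 42.0 rgb [68. 46. 36.]
1631 ztop 0.051 topc [ 743. -460.] wh [ 56.5 152.6] ang 73.5 rgb [184. 153. 108.]
red 63 [0.4666 0.0847 0.0643] min [0.46  0.075 0.045] max [0.473 0.103 0.073]
brass 39 [0.627  0.1231 0.0512] min [0.623 0.109 0.041] max [0.632 0.136 0.057]
brass 15 [0.5185 0.0976 0.0537] min [0.515 0.088 0.045] max [0.521 0.114 0.058]
bed 732 [597.5 121.7] [174.   55.8] 10.4
bed 349 [462.5  91.2] [91.8 66.2] 14.2
```

Request:
arm_command(deltas=[1, -0.036, -0.04, 0, 0, 1, -0.036, -0.04, 0, 0, 1, -0.036, -0.04, 0, 0, 1, -0.036, -0.04, 0, 0, 1, -0.036, -0.04, 0, 0, 1, -0.036, -0.04, 0, 0, 1, -0.036, -0.04, 0, 0, 1, -0.036, -0.04, 0, 0, 1, -0.036, -0.04, 0, 0, 1, -0.036, -0.04, 0, 0, 1, -0.036, -0.04, 0, 0, 1, -0.036, -0.04, 0, 0], newtons=8)

```text
time: 1.6
position: [0.4537, -0.0449, 0.2224]
tool_rot: [0.208, 0.978, 0.0, -0.0]
ft_force: [1.1, -0.4, 0.3]
grip_width: 0.0872
grip_force: 0.0
```

```bash
cat >> h.py <<'E'
from scipy.spatial.transform import Rotation as R
def go(x,y,z,ang=None):
    "shift in tool axes to a TCP target; roll so tool y is at ang degrees"
    s=status.get_obs(); r=R.from_quat(s["tool_rot"]); M=r.as_matrix()
    yang=np.degrees(np.arctan2(M[1,1],M[0,1]))
    print("t %.2f pos"%s["time"],s["position"].round(4),"yang %.2f"%yang,"tilt",M[:2,2].round(4),"F",s["ft_force"].round(2),"w %.4f g %.2f"%(s["grip_width"],s["grip_force"]))
    print("shift",(M.T@(np.array([x,y,z])-s["position"])).round(4),"" if ang is None else "roll %.4f"%np.radians((yang-ang+90)%180-90))
E
python3 -c "
from h import *
go(.541,-.308,.22,90)"
```

```text
t 1.60 pos [ 0.4537 -0.0449  0.2224] yang 65.98 tilt [-0.0001  0.0003] F [ 1.05 -0.43  0.31] w 0.0872 g 0.00
shift [-0.1868 -0.2047  0.0023] roll -0.4193
```

Request:
arm_command(deltas=[1, -0.037, -0.041, 0, 0, 1, -0.037, -0.041, 0, 0, 1, -0.037, -0.041, 0, 0, 1, -0.037, -0.041, 0, 0, 1, -0.037, -0.041, 0, 0, 1, 0, 0, 0, -0.14, 1, 0, 0, 0, -0.14, 1, 0, 0, 0, -0.14, 1, 0, 0, 0, 0, 1, 0, 0, 0, 0])

```text
time: 2.85
position: [0.5391, -0.3055, 0.2223]
tool_rot: [0.0, 1.0, 0.0, -0.0]
ft_force: [0.1, 0.5, -0.3]
grip_width: 0.087
grip_force: 0.0
```

Run:
```python
from h import *
from scipy import ndimage as nd
go(.541,-.308,.031,90)
im,d,p=shot("wrist"); P=points(d,p); cv2.imwrite("pics/w1.png",im[...,::-1]); np.savez("w1.npz",im=im,d=d,P=P)
h=P[...,2]; L,k=nd.label((d>0)&(h>.045)&(h<.115))
for i in range(1,k+1):
    q=P[L==i]
    if len(q)<100: continue
    zt=np.percentile(q[:,2],95); t=q[q[:,2]>zt-.005]
    c,wh,a=cv2.fitEllipse(cv2.convexHull((t[:,:2]*1000).astype(np.float32)))
    print(len(t),"z %.3f"%zt,"ell",np.round(c,1),np.round(wh,1),round(a,1))
```

```text
t 2.85 pos [ 0.5391 -0.3055  0.2223] yang 89.96 tilt [-0.0004  0.0004] F [ 0.11  0.46 -0.33] w 0.0870 g 0.00
shift [-0.002  -0.0025  0.1913] roll -0.0007
1254 z 0.072 ell [ 440.6 -227. ] [34.3 34.7] 172.4
2998 z 0.096 ell [ 456.  -310.9] [45.1 55. ] 30.3
548 z 0.051 ell [ 525.8 -222.8] [23.3 28.7] 139.1
1202 z 0.072 ell [ 541.5 -307.4] [33.1 41.2] 123.8
174 z 0.071 ell [ 613.3 -223.1] [13.1 25.3] 68.3
471 z 0.050 ell [ 626.4 -479.8] [21.5 55.7] 93.2
```

View pics/w1.png

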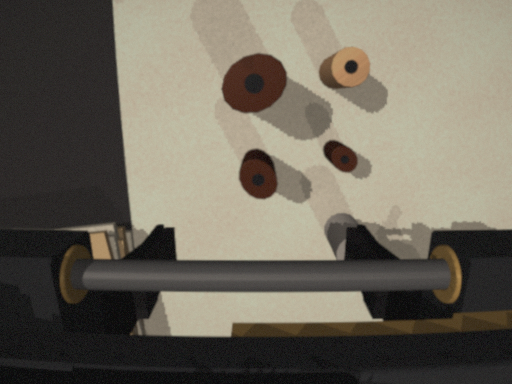

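The wrist view puts the middle roller at (258,175), as a clear ellipse of about 33x41 mm with its minor axis near 124° in the world. Both jaws of the gripper are clear of its neighbours, so I will grip along the minor axis.

Request:
arm_command(deltas=[1, -0.0022, -0.002, 0, 0, 1, 0, 0, 0, -0.148, 1, 0, 0, 0, -0.148, 1, 0, 0, 0, -0.148, 1, 0, 0, 0, -0.148, 1, 0, 0, 0.03, 0, 1, 0, 0, 0.03, 0, 1, 0, 0, 0.03, 0, 1, 0, 0, 0.03, 0, 1, 0, 0, 0.03, 0, 1, 0, 0, 0, 0])

```text
time: 4.28
position: [0.5406, -0.3058, 0.0703]
tool_rot: [-0.291, 0.957, 0.002, -0.002]
ft_force: [0.1, -0.4, -0.5]
grip_width: 0.0869
grip_force: 0.0
```

Run:
```python
from h import *
go(.5415,-.3076,.031,124); print(status.get_obs()["q"])
```

```text
t 4.28 pos [ 0.5406 -0.3058  0.0703] yang 123.83 tilt [-0.0055  0.0021] F [ 0.14 -0.39 -0.45] w 0.0869 g 0.00
shift [ 0.0001 -0.0021  0.0392] roll -0.0029
[-6.93520599e-01  7.20555561e-01  1.55347149e+00 -2.52812990e-03
  8.73118443e-01 -2.85322222e+00]
```

Request:
arm_command(deltas=[1, 0, 0, 0, 0.1, 1, 0, 0, 0, 0])

```text
time: 4.53
position: [0.543, -0.3077, 0.074]
tool_rot: [-0.244, 0.97, -0.002, -0.0]
ft_force: [-0.1, -0.0, -1.0]
grip_width: 0.0872
grip_force: 0.0
```

Run:
```python
from h import *
go(.5415,-.3076,.031,118); print(status.get_obs()["q"])
```

```text
t 4.53 pos [ 0.543  -0.3077  0.074 ] yang 118.19 tilt [ 0.0007 -0.0031] F [-0.08 -0.02 -1.03] w 0.0872 g 0.00
shift [0.0012 0.0009 0.043 ] roll 0.0033
[-6.93407112e-01  7.15631373e-01  1.55043714e+00 -2.53487822e-03
  8.72955915e-01 -2.75455574e+00]
```

Request:
arm_command(deltas=[1, 0.0012, 0.0009, 0.015, 0, 1, 0, 0, 0.015, 0, 1, 0, 0, 0.013, 0, 1, 0, 0, 0, 0, 1, 0, 0, 0, 0])

```text
time: 5.15
position: [0.5406, -0.3069, 0.0293]
tool_rot: [-0.243, 0.97, -0.001, -0.001]
ft_force: [0.4, -0.3, -0.9]
grip_width: 0.0875
grip_force: 0.0
```

Run:
```python
from h import *
go(.5415,-.3076,.031,118)
im,d,p=shot("wrist"); cv2.imwrite("pics/w2.png",im[...,::-1])
```

```text
t 5.15 pos [ 0.5406 -0.3069  0.0293] yang 118.14 tilt [-0.0013 -0.0014] F [ 0.39 -0.28 -0.93] w 0.0875 g 0.00
shift [-0.0004 -0.0011 -0.0017] roll 0.0024
```

View pics/w2.png

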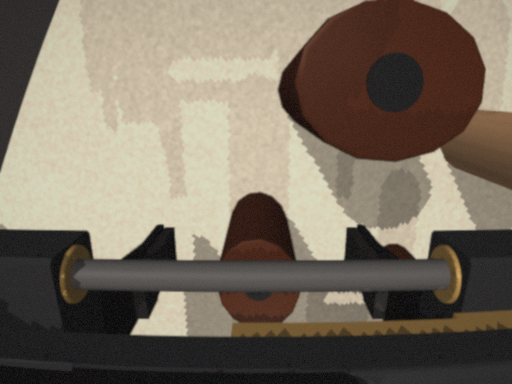

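The roller sits centred between the fingers at (258,280), and the neighbours are clear. Closing gently.

Request:
arm_command(deltas=[-0.1, 0, 0, 0, 0, -0.2, 0, 0, 0, 0, -1, 0, 0, 0, 0, -1, 0, 0, 0, 0, -1, 0, 0, 0, 0, -1, 0, 0, 0, 0, -1, 0, 0, 0, 0, -1, 0, 0, 0, 0], newtons=10)

```text
time: 6.2
position: [0.5406, -0.3069, 0.0296]
tool_rot: [-0.243, 0.97, -0.001, -0.001]
ft_force: [0.2, 0.3, -0.0]
grip_width: 0.0332
grip_force: 10.0
```

Request:
arm_command(deltas=[-1, 0, 0, -0.01, 0, -1, 0, 0, -0.02, 0, -1, 0, 0, -0.03, 0, -1, 0, 0, -0.03, 0, -1, 0, 0, -0.03, 0, -1, 0, 0, -0.03, 0, -1, 0, 0, 0, 0.096, -1, 0, 0, 0, 0.096, -1, 0, 0, 0, 0.096, -1, 0, 0, 0, 0])

```text
time: 7.45
position: [0.5408, -0.3066, 0.181]
tool_rot: [-0.102, 0.995, -0.001, -0.0]
ft_force: [-0.8, -0.2, -1.7]
grip_width: 0.0338
grip_force: 10.0
```

```bash
cat > meas.py <<'E'
from h import *
# caliper frame from bed corners/ends (two cameras averaged), world metres
z=np.load("top0.npz");P=z["P"];h=P[...,2];m=(z["d"]>0)&(abs(h-.03)<.006)&(P[...,1]>0)&(P[...,1]<.25)&(P[...,0]>.3)&(P[...,0]<.8)
c,wh,a=cv2.minAreaRect((P[m][:,:2]*1000).astype(np.float32)); print("whole bed",np.round(c,1),np.round(wh,1),a)
E
python3 - <<'E'
exec(open("meas.py").read())
a=np.radians(11.6); u=np.array([np.cos(a),np.sin(a)])
A=np.array([.5532,.111])+.076*u; print("anvil",A)
t=A-.025*u; print("target",t); go(t[0],t[1],.18,101.6)
E
```

```text
whole bed [553.2 110.5] [268.2  66.5] 11.279977798461914
anvil [0.62764772 0.12628192]
target [0.60315834 0.12125497]
t 7.45 pos [ 0.5408 -0.3066  0.181 ] yang 101.70 tilt [-0.0001 -0.0025] F [-0.85 -0.23 -1.72] w 0.0338 g 9.98
shift [-1.479e-01  4.063e-01 -1.000e-04] roll 0.0018
```

Request:
arm_command(deltas=[-1, -0.0185, 0.0508, 0, 0, -1, -0.0185, 0.0508, 0, 0, -1, -0.0185, 0.0508, 0, 0, -1, -0.0185, 0.0508, 0, 0, -1, -0.0185, 0.0508, 0, 0, -1, -0.0185, 0.0508, 0, 0, -1, -0.0185, 0.0508, 0, 0, -1, -0.0185, 0.0508, 0, 0, -1, 0, 0, 0, 0, -1, 0, 0, 0, 0])

```text
time: 8.7
position: [0.6035, 0.1212, 0.1792]
tool_rot: [-0.102, 0.995, -0.001, -0.001]
ft_force: [-0.3, 0.4, -1.4]
grip_width: 0.0333
grip_force: 10.0
```

Run:
```python
from h import *
from scipy import ndimage as nd
go(.6032,.1213,.09,101.6)
for n in("wrist","side","top"):
    im,d,p=shot(n); P=points(d,p); np.savez(n+"3.npz",im=im,d=d,P=P); 
    if n!="top": cv2.imwrite(f"pics/{n}3.png",im[...,::-1])
    h=P[...,2]; hsv=cv2.cvtColor(im,cv2.COLOR_RGB2HSV)
    dk=(d>0)&(h>.12)&(h<.20)&(np.hypot(P[...,0]-.603,P[...,1]-.121)<.035)&(im[...,0]>im[...,2]*1.5)
    q=P[dk]
    if len(q): print(n,"roller",len(q),q.min(0).round(4),q.max(0).round(4))
    box=(d>0)&(P[...,0]>.4)&(P[...,0]<.7)&(P[...,1]>.03)&(P[...,1]<.2)&(h<.075)
    br=box&(hsv[...,1]>110)&(hsv[...,0]>=10)&(hsv[...,0]<=25)&(h>.033)&(h<.06)
    rd=box&(hsv[...,1]>170)&((hsv[...,0]<6)|(hsv[...,0]>174))&(hsv[...,2]>90)
    for nm,m in(("brass",br),("red",rd)):
        L,k=nd.label(m)
        for i in range(1,k+1):
            q=P[L==i]
            if len(q)>10:
                c,wh,a=cv2.minAreaRect((q[:,:2]*1000).astype(np.float32)); print(n,nm,len(q),np.round(c,1),np.round(wh,1),round(a,1),"zmax %.3f"%q[:,2].max())
```

```text
t 8.70 pos [0.6035 0.1212 0.1792] yang 101.74 tilt [-0.0011 -0.0022] F [-0.26  0.42 -1.41] w 0.0333 g 9.98
shift [0.0002 0.0004 0.0892] roll 0.0025
wrist roller 1479 [0.5834 0.0955 0.151 ] [0.6029 0.1396 0.1999]
wrist brass 68 [492.6  99.4] [7.2 5.8] 11.7 zmax 0.044
wrist brass 282 [521.  105.3] [ 6.1 28.2] 10.7 zmax 0.056
wrist red 763 [470.7  94.7] [12.6 33.3] 10.5 zmax 0.072
side roller 140 [0.5819 0.0963 0.1529] [0.6126 0.1153 0.1998]
side brass 41 [627.  127.6] [ 7.7 28.9] 13.0 zmax 0.056
side brass 16 [518.6  99. ] [ 5.4 22.2] 7.1 zmax 0.058
side red 57 [466.5  88.8] [10.7 28.2] 6.9 zmax 0.072
top red 49 [470.5  89.6] [ 9.  25.1] 12.7 zmax 0.073
```

View pics/wrist3.png

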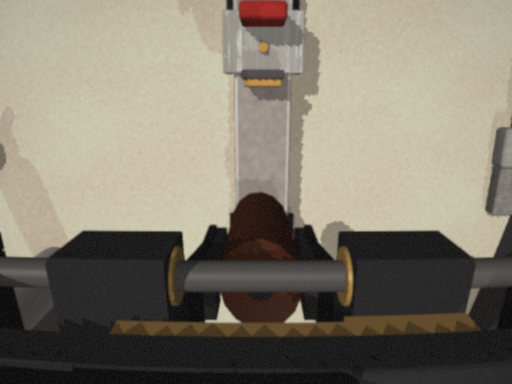

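View pics/side3.png

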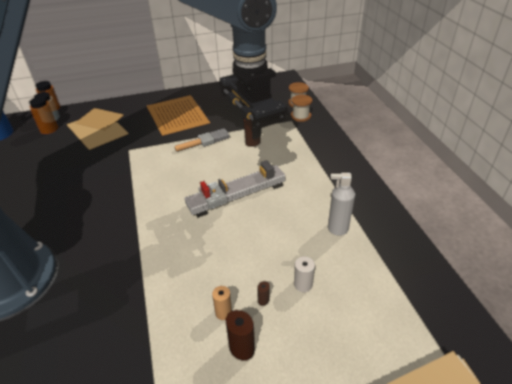

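The wrist view shows the roller at (262,270), centred on the bed's centreline (column 262), with the sliding pad at (263,82). The side view shows it hanging upright over the bed near the fixed jaw. Backing off 1.5 mm from the anvil, then lowering.

Request:
arm_command(deltas=[-1, 0.0015, 0.0002, 0.02, 0, -1, 0, 0, 0.025, 0, -1, 0, 0, 0.025, 0, -1, 0, 0, 0.02, 0, -1, 0, 0, 0.015, 0, -1, 0, 0, 0.008, 0, -1, 0, 0, 0, 0, -1, 0, 0, 0, 0])

```text
time: 9.85
position: [0.6027, 0.121, 0.0666]
tool_rot: [-0.101, 0.995, -0.001, 0.0]
ft_force: [-0.0, -0.7, -0.4]
grip_width: 0.0334
grip_force: 10.0
```

Run:
```python
from h import *
go(.602,.1210,.060,101.6)
```

```text
t 9.85 pos [0.6027 0.121  0.0666] yang 101.63 tilt [ 0.0003 -0.0015] F [-0.03 -0.75 -0.45] w 0.0334 g 9.98
shift [0.0007 0.0002 0.0066] roll 0.0005
```

Request:
arm_command(deltas=[-1, 0.0006, 0.0002, 0.003, 0, -1, 0, 0, 0.0015, 0, -1, 0, 0, 0.001, 0, -1, 0, 0, 0, 0, -1, 0, 0, 0, 0])

```text
time: 10.48
position: [0.6015, 0.1211, 0.0604]
tool_rot: [-0.101, 0.995, -0.001, -0.001]
ft_force: [0.3, 0.8, -0.4]
grip_width: 0.0338
grip_force: 10.0
```

Request:
arm_command(deltas=[-1, 0, 0, 0.001, 0, -1, 0, 0, 0, 0, -1, 0, 0, 0, 0])

```text
time: 10.85
position: [0.6016, 0.1211, 0.0596]
tool_rot: [-0.101, 0.995, -0.001, -0.0]
ft_force: [-0.0, -0.3, 1.5]
grip_width: 0.0337
grip_force: 10.0
```

Request:
arm_command(deltas=[-1, 0, 0, 0.0004, 0, -1, 0, 0, 0, 0])

```text
time: 11.1
position: [0.6017, 0.1211, 0.0595]
tool_rot: [-0.101, 0.995, -0.001, -0.0]
ft_force: [-0.3, -0.4, 5.1]
grip_width: 0.0333
grip_force: 10.0
```

On the bed at 5 N. Releasing slowly, then lifting off.

Request:
arm_command(deltas=[-0.2, 0, 0, 0, 0, -0.15, 0, 0, 0, 0, -0.1, 0, 0, 0, 0, 0, 0, 0, 0, 0, 0.2, 0, 0, 0, 0, 0.3, 0, 0, 0, 0, 0.3, 0, 0, 0, 0, 0.3, 0, 0, -0.02, 0, 0.3, 0, 0, -0.03, 0, 0.3, 0, 0, -0.03, 0, 0.3, 0, 0, -0.03, 0, 0.3, 0, 0, -0.02, 0])

```text
time: 12.6
position: [0.6021, 0.1213, 0.1906]
tool_rot: [-0.101, 0.995, -0.001, 0.0]
ft_force: [0.7, -0.2, -0.7]
grip_width: 0.0566
grip_force: 0.0
```

Run:
```python
from h import *
from scipy import ndimage as nd
go(.43,.0865,.19,101.6)
im,d,p=shot("side"); P=points(d,p); cv2.imwrite("pics/s4.png",cv2.resize(im[110:250,150:330],None,fx=4,fy=4)[...,::-1])
for n in("side","wrist"):
    im,d,p=shot(n); P=points(d,p); h=P[...,2]
    m=(d>0)&(h>.09)&(h<.108)&(np.hypot(P[...,0]-.60,P[...,1]-.121)<.04); q=P[m]
    if len(q)>20:
        c,wh,a=cv2.minAreaRect((q[:,:2]*1000).astype(np.float32)); print(n,"roller top",len(q),np.round(c,1),np.round(wh,1),round(a,1),"z",np.percentile(q[:,2],[10,50,90]).round(4))
```

```text
t 12.60 pos [0.6021 0.1213 0.1906] yang 101.63 tilt [ 0.0008 -0.0015] F [ 0.67 -0.19 -0.67] w 0.0566 g 0.00
shift [0.1756 0.0006 0.0005] roll 0.0006
side roller top 153 [598.  119.2] [37.2 35.6] 73.2 z [0.0931 0.1003 0.1019]
wrist roller top 1861 [602.2 120.6] [41.  33.1] 12.1 z [0.0994 0.1004 0.1014]
```

View pics/s4.png

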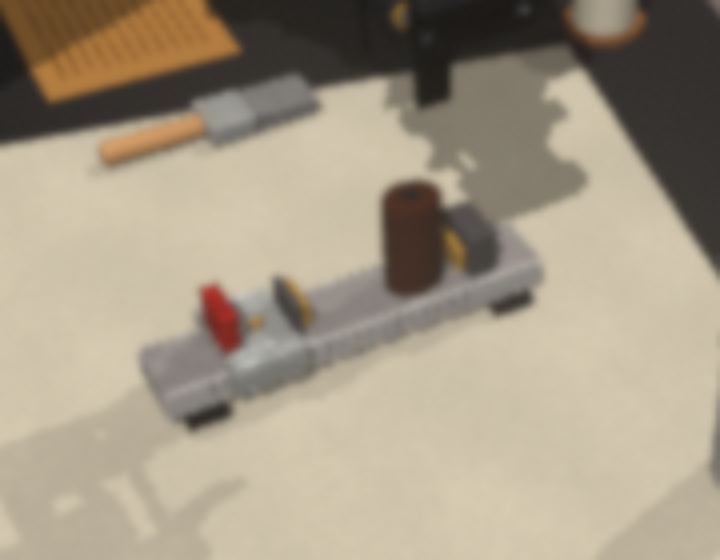

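The crop shows the roller standing upright at (412,240), a few mm in front of the anvil at (455,245). The wrist depth gives its top centre as (602.2,120.6) mm and 100 mm high, so it is well placed. Next: shut the fingers and go behind the tab.

Request:
arm_command(deltas=[-1, 0.043, 0, 0, 0, -1, 0.043, 0, 0, 0, -1, 0.043, 0, 0, 0, -1, 0.043, 0, 0, 0, -1, 0, 0, 0, 0, -1, 0, 0, 0.03, 0, -1, 0, 0, 0.03, 0, -1, 0, 0, 0.03, 0, -1, 0, 0, 0.03, 0, -1, 0, 0, 0.02, 0, -1, 0, 0, 0.005, 0, -1, 0, 0, 0, 0])

```text
time: 14.25
position: [0.4333, 0.0864, 0.0438]
tool_rot: [-0.101, 0.995, -0.001, -0.001]
ft_force: [-0.4, 0.0, 1.1]
grip_width: 0.0004
grip_force: 0.0
```

```bash
cat > c.py <<'E'
from h import *
from scipy import ndimage as nd
def look(save=None):
    go(.4540,.0905,.046,101.6)
    f=[]
    for n in("side","top","side","top"):
        im,d,p=shot(n); P=points(d,p); h=P[...,2]; f.append(status.get_obs()["ft_force"])
        hsv=cv2.cvtColor(im,cv2.COLOR_RGB2HSV)
        box=(d>0)&(P[...,0]>.4)&(P[...,0]<.7)&(P[...,1]>.03)&(P[...,1]<.2)&(h<.075)
        rd=box&(hsv[...,1]>170)&((hsv[...,0]<6)|(hsv[...,0]>174))&(hsv[...,2]>90)
        u=np.array([.9796,.2011]); v=np.array([-.2011,.9796]); C=np.array([.5532,.1108])
        q=P[rd&(h>.05)]; Q=P[box&(hsv[...,1]>110)&(hsv[...,0]>=10)&(hsv[...,0]<=25)&(h>.033)&(h<.06)]
        r=P[(d>0)&(h>.094)&(h<.106)&(np.hypot(P[...,0]-.60,P[...,1]-.121)<.05)&(im[...,0]<120)]
        o=lambda a:(np.round([ (a[:,:2]-C).mean(0)@u,(a[:,:2]-C).mean(0)@v,a[:,2].mean()],4),len(a)) if len(a) else None
        print(n,"red",o(q),"brass",o(Q),"rollertop",o(r))
        if save and n=="side" and len(f)==1: cv2.imwrite(save,cv2.resize(im[110:250,150:330],None,fx=4,fy=4)[...,::-1])
    f=np.array(f); u3=np.array([.9796,.2011,0]); print("Fpush per reading",-(f@u3).round(2),"mean",-(f@u3).mean().round(2))
E
python3 -c "
from c import *
look('pics/s5.png')"
```

```text
t 14.25 pos [0.4333 0.0864 0.0438] yang 101.63 tilt [-0.0017 -0.0014] F [-0.38  0.03  1.11] w 0.0004 g 0.00
shift [-0.0211 -0.0002 -0.0023] roll 0.0005
side red None brass (array([ 0.0384, -0.0067,  0.0511]), 85) rollertop (array([ 0.0454, -0.0039,  0.1003]), 108)
top red None brass (array([ 0.023 , -0.0014,  0.0531]), 63) rollertop (array([ 0.0491, -0.0009,  0.0994]), 238)
side red None brass (array([ 0.0383, -0.0066,  0.0507]), 90) rollertop (array([ 0.0449, -0.0044,  0.1002]), 111)
top red None brass (array([ 0.0192, -0.0013,  0.0531]), 61) rollertop (array([ 0.0489, -0.0009,  0.0993]), 238)
Fpush per reading [-0.26  1.   -0.04  0.09] mean 0.2
```

View pics/s5.png

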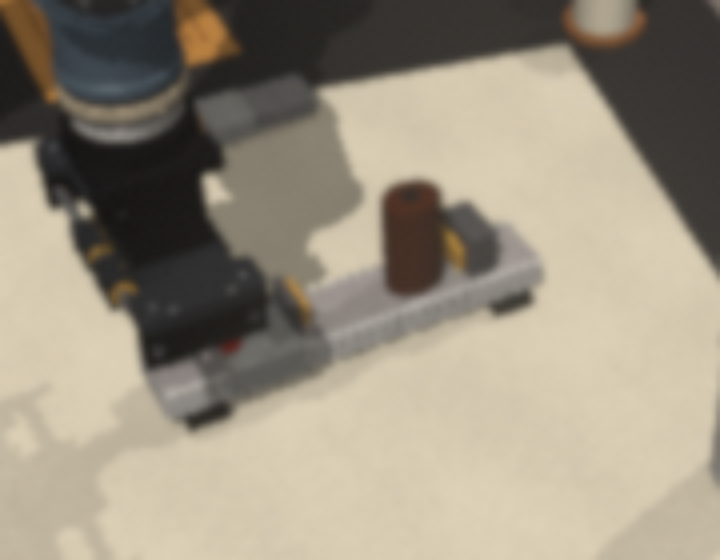

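The crop shows the shut fingers behind the red tab (230,345), ahead of the pad. Starting the push, well short of the roller.

Request:
arm_command(deltas=[-1, -0.003, 0, 0, 0, -1, -0.003, 0, 0, 0, -1, -0.003, 0, 0, 0, -1, -0.003, 0, 0, 0, -1, -0.003, 0, 0, 0, -1, -0.003, 0, 0, 0, -1, -0.003, 0, 0, 0, -1, -0.003, 0, 0, 0, -1, -0.003, 0, 0, 0, -1, -0.003, 0, 0, 0])

```text
time: 15.7
position: [0.4621, 0.0925, 0.044]
tool_rot: [-0.101, 0.995, -0.001, -0.001]
ft_force: [-2.2, -0.9, -0.6]
grip_width: 0.0003
grip_force: 1.0
```

```bash
python3 -c "
from c import *
look()"
```

```text
t 15.70 pos [0.4621 0.0925 0.044 ] yang 101.63 tilt [-0.0022 -0.0014] F [-2.21 -0.86 -0.59] w 0.0003 g 1.05
shift [ 0.0083 -0.0003 -0.0019] roll 0.0005
side red None brass (array([ 0.0494, -0.0081,  0.0507]), 85) rollertop (array([ 0.0442, -0.0032,  0.0998]), 121)
top red None brass (array([ 0.0293, -0.0023,  0.0535]), 55) rollertop (array([ 0.049 , -0.001 ,  0.0994]), 238)
side red None brass (array([ 0.0499, -0.0079,  0.0507]), 76) rollertop (array([ 0.044 , -0.0034,  0.1001]), 120)
top red None brass (array([ 0.0294, -0.0019,  0.0533]), 55) rollertop (array([ 0.049 , -0.001 ,  0.0994]), 237)
Fpush per reading [1.97 1.54 1.03 0.89] mean 1.35
```

```bash
cat >> c.py <<'E'
def pads(n="top"):
    im,d,p=shot(n); P=points(d,p); h=P[...,2]; hsv=cv2.cvtColor(im,cv2.COLOR_RGB2HSV)
    u=np.array([.9796,.2011]); v=np.array([-.2011,.9796]); C=np.array([.5532,.1108])
    U=(P[...,:2]-C)@u; V=(P[...,:2]-C)@v
    m=(d>0)&(abs(V)<.018)&(U>-.09)&(U<.09)&(hsv[...,1]>100)&(hsv[...,0]>=10)&(hsv[...,0]<=25)&(h>.042)&(h<.062)
    L,k=nd.label(m); s=status.get_obs()
    print(n,[(np.sum(L==i),round(U[L==i].mean(),4),round(V[L==i].mean(),4)) for i in range(1,k+1) if np.sum(L==i)>7],"TCP u %.4f"%((s["position"][:2]-C)@u),"Fpush %.2f"%-(s["ft_force"][:2]@u))
E
python3 -c "
from c import *
z=np.load('top0.npz')
pads();pads('side');pads('wrist')"
```

```text
top [(np.int64(31), np.float64(0.0792), np.float64(-0.0033)), (np.int64(29), np.float64(-0.0225), np.float64(-0.0012))] TCP u -0.0923 Fpush 0.02
side [(np.int64(41), np.float64(0.0743), np.float64(-0.0048)), (np.int64(45), np.float64(0.0393), np.float64(-0.013)), (np.int64(10), np.float64(-0.0258), np.float64(-0.0115))] TCP u -0.0923 Fpush 0.32
wrist [] TCP u -0.0923 Fpush 1.53
```

Request:
arm_command(deltas=[-1, -0.0037, 0, 0, 0, -1, -0.0037, 0, 0, 0, -1, -0.0037, 0, 0, 0, -1, -0.0037, 0, 0, 0, -1, -0.0037, 0, 0, 0, -1, -0.0037, 0, 0, 0, -1, -0.0037, 0, 0, 0, -1, -0.0037, 0, 0, 0, -1, -0.0037, 0, 0, 0, -1, -0.0037, 0, 0, 0, -1, -0.0037, 0, 0, 0, -1, -0.003, 0, 0, 0])

```text
time: 17.55
position: [0.5055, 0.1013, 0.0441]
tool_rot: [-0.101, 0.995, -0.001, -0.001]
ft_force: [-1.7, -0.6, 1.6]
grip_width: 0.0008
grip_force: 1.0
```

```bash
python3 -c "
from c import *
pads();pads();look('pics/s6.png')"
```

```text
top [(np.int64(32), np.float64(0.0794), np.float64(-0.0032))] TCP u -0.0482 Fpush 0.80
top [(np.int64(32), np.float64(0.0795), np.float64(-0.0032))] TCP u -0.0482 Fpush 1.21
t 17.65 pos [0.5059 0.1014 0.0441] yang 101.63 tilt [ 0.     -0.0013] F [-1.04 -0.94  0.07] w 0.0002 g 0.33
shift [ 0.0531 -0.0002 -0.0019] roll 0.0004
side red None brass (array([ 0.0609, -0.0069,  0.0514]), 59) rollertop (array([ 0.0452, -0.0017,  0.1   ]), 126)
top red None brass (array([ 0.0791, -0.0037,  0.0543]), 26) rollertop (array([ 0.0489, -0.0012,  0.0992]), 237)
side red None brass (array([ 0.0597, -0.0065,  0.051 ]), 64) rollertop (array([ 0.0448, -0.0025,  0.1001]), 128)
top red None brass (array([ 0.0793, -0.0026,  0.053 ]), 27) rollertop (array([ 0.0489, -0.0012,  0.0995]), 235)
Fpush per reading [ 0.28 -0.7  -0.27  0.12] mean -0.14
```

View pics/s6.png

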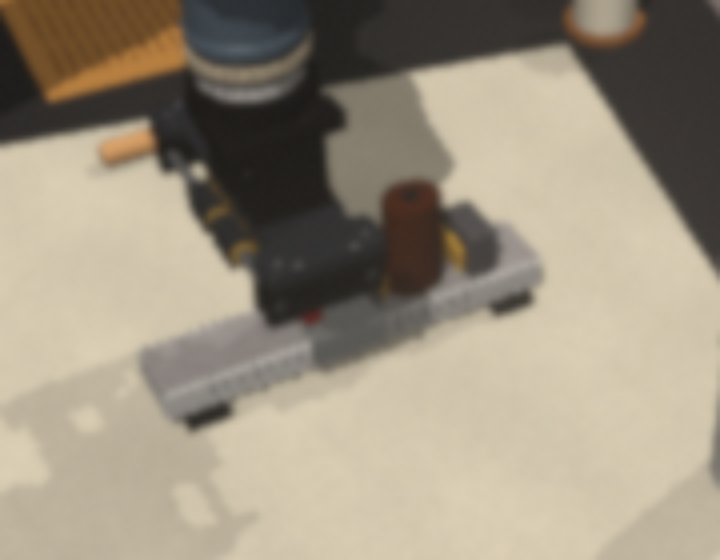

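The crop shows the sliding pad just at the roller's near side (385,285), with the roller still upright and a small gap left at the anvil (452,247). Now smaller steps.

Request:
arm_command(deltas=[-1, -0.001, 0, 0, 0, -1, -0.001, 0, 0, 0, -1, -0.001, 0, 0, 0, -1, -0.001, 0, 0, 0, -1, -0.001, 0, 0, 0, -1, -0.001, 0, 0, 0])

```text
time: 18.6
position: [0.5107, 0.1024, 0.044]
tool_rot: [-0.101, 0.995, -0.001, -0.001]
ft_force: [-1.2, -1.0, 1.3]
grip_width: 0.0007
grip_force: 1.3
```

```bash
python3 -c "
from c import *
pads();look()"
```

```text
top [(np.int64(22), np.float64(0.079), np.float64(-0.0086))] TCP u -0.0431 Fpush 2.14
t 18.65 pos [0.5109 0.1025 0.044 ] yang 101.63 tilt [-0.0016 -0.0015] F [-1.92 -1.29  0.97] w 0.0005 g 1.26
shift [ 0.0582 -0.0002 -0.0018] roll 0.0005
side red None brass (array([ 0.0633, -0.0073,  0.0514]), 55) rollertop (array([ 0.0456, -0.0023,  0.1001]), 128)
top red None brass (array([ 0.0791, -0.0029,  0.0539]), 24) rollertop (array([ 0.0521, -0.0009,  0.0993]), 203)
side red None brass (array([ 0.0638, -0.0074,  0.0521]), 55) rollertop (array([ 0.0458, -0.0022,  0.0999]), 129)
top red None brass (array([ 0.0792, -0.0033,  0.0534]), 24) rollertop (array([ 0.052 , -0.0011,  0.0994]), 205)
Fpush per reading [1.9  2.3  1.73 3.61] mean 2.39
```

Request:
arm_command(deltas=[-1, -0.0005, 0, 0, 0, -1, -0.0005, 0, 0, 0, -1, -0.0005, 0, 0, 0, -1, -0.0005, 0, 0, 0])

```text
time: 19.35
position: [0.513, 0.1029, 0.044]
tool_rot: [-0.101, 0.995, -0.001, -0.001]
ft_force: [-2.7, -1.3, 1.0]
grip_width: 0.0004
grip_force: 1.3
```

Request:
arm_command(deltas=[-1, -0.0005, 0, 0, 0, -1, -0.0005, 0, 0, 0])

```text
time: 19.6
position: [0.5139, 0.1031, 0.044]
tool_rot: [-0.101, 0.995, -0.001, -0.001]
ft_force: [-3.0, -1.2, 0.0]
grip_width: 0.0002
grip_force: 1.3
```

```bash
python3 -c "
from c import *
look()"
```

```text
t 19.60 pos [0.5139 0.1031 0.044 ] yang 101.63 tilt [-0.0014 -0.0015] F [-3.   -1.23  0.02] w 0.0002 g 1.29
shift [ 0.0612 -0.0003 -0.0019] roll 0.0005
side red None brass (array([ 0.064 , -0.0084,  0.0506]), 46) rollertop (array([ 0.0497, -0.0013,  0.1   ]), 132)
top red None brass (array([ 0.0782, -0.0113,  0.052 ]), 10) rollertop (array([ 0.056 , -0.001 ,  0.0994]), 198)
side red None brass (array([ 0.0656, -0.0084,  0.0514]), 44) rollertop (array([ 0.0493, -0.0016,  0.1001]), 133)
top red None brass (array([ 0.0785, -0.0114,  0.0527]), 11) rollertop (array([ 0.0559, -0.0011,  0.0994]), 199)
Fpush per reading [2.35 2.9  2.56 1.05] mean 2.22
```

Request:
arm_command(deltas=[-1, -0.0004, 0, 0, 0, -1, 0, 0, 0, 0])

```text
time: 20.05
position: [0.5143, 0.1032, 0.0441]
tool_rot: [-0.101, 0.995, -0.001, -0.001]
ft_force: [-2.4, 0.5, -0.5]
grip_width: 0.0006
grip_force: 1.2
```

Request:
arm_command(deltas=[-1, -0.0004, 0, 0, 0, -1, 0, 0, 0, 0])

```text
time: 20.3
position: [0.5147, 0.1032, 0.044]
tool_rot: [-0.101, 0.995, -0.001, -0.001]
ft_force: [-2.2, -0.3, -0.4]
grip_width: 0.0007
grip_force: 1.3
```

```bash
python3 -c "
from c import *
look()"
```

```text
t 20.30 pos [0.5147 0.1032 0.044 ] yang 101.63 tilt [-0.0014 -0.0015] F [-2.17 -0.35 -0.36] w 0.0007 g 1.28
shift [ 0.062  -0.0003 -0.0019] roll 0.0005
side red None brass (array([ 0.0663, -0.0085,  0.0519]), 42) rollertop (array([ 0.0504, -0.0013,  0.1001]), 128)
top red None brass (array([ 0.0781, -0.0113,  0.0524]), 10) rollertop (array([ 0.056 , -0.0009,  0.0993]), 201)
side red None brass (array([ 0.0661, -0.0084,  0.0516]), 43) rollertop (array([ 0.0499, -0.0018,  0.0999]), 134)
top red None brass (array([ 0.0785, -0.0114,  0.0526]), 11) rollertop (array([ 0.056 , -0.0009,  0.0995]), 201)
Fpush per reading [3.06 3.16 2.23 2.95] mean 2.85
```

Request:
arm_command(deltas=[-1, -0.0004, 0, 0, 0, -1, 0, 0, 0, 0])

```text
time: 20.75
position: [0.5149, 0.1033, 0.0441]
tool_rot: [-0.101, 0.995, -0.001, -0.001]
ft_force: [-3.1, -2.1, 0.5]
grip_width: 0.0004
grip_force: 1.6
```

```bash
python3 -c "
from c import *
look()"
```

```text
t 20.75 pos [0.5149 0.1033 0.0441] yang 101.63 tilt [-0.0017 -0.0016] F [-3.07 -2.13  0.48] w 0.0004 g 1.60
shift [ 0.0622 -0.0002 -0.0018] roll 0.0006
side red None brass (array([ 0.0679, -0.0082,  0.0517]), 38) rollertop (array([ 0.0508, -0.0014,  0.1   ]), 124)
top red None brass (array([ 0.0785, -0.0114,  0.0528]), 11) rollertop (array([ 0.0561, -0.0007,  0.0992]), 199)
side red None brass (array([ 0.0688, -0.0076,  0.0515]), 38) rollertop (array([ 0.05  , -0.0018,  0.1002]), 130)
top red None brass (array([ 0.0784, -0.0114,  0.0532]), 11) rollertop (array([ 0.0559, -0.0009,  0.0995]), 199)
Fpush per reading [2.47 3.65 3.07 3.22] mean 3.1
```

Request:
arm_command(deltas=[-1, -0.0004, 0, 0, 0, -1, 0, 0, 0, 0])

```text
time: 21.2
position: [0.5152, 0.1033, 0.044]
tool_rot: [-0.101, 0.995, -0.001, -0.001]
ft_force: [-3.7, -1.7, -0.1]
grip_width: 0.0004
grip_force: 2.1
```

```bash
python3 -c "
from c import *
look()"
```

```text
t 21.20 pos [0.5152 0.1033 0.044 ] yang 101.64 tilt [-0.002  -0.0016] F [-3.67 -1.74 -0.11] w 0.0004 g 2.08
shift [ 0.0625 -0.0002 -0.0018] roll 0.0006
side red None brass (array([ 0.0682, -0.0077,  0.0516]), 38) rollertop (array([ 0.0502, -0.0017,  0.1001]), 130)
top red None brass (array([ 0.0782, -0.0113,  0.052 ]), 10) rollertop (array([ 0.0566, -0.0013,  0.0993]), 191)
side red None brass (array([ 0.0692, -0.0082,  0.0517]), 38) rollertop (array([ 0.0503, -0.0016,  0.1001]), 127)
top red None brass (array([ 0.078 , -0.0113,  0.0528]), 10) rollertop (array([ 0.0566, -0.0011,  0.0993]), 191)
Fpush per reading [3.9  4.1  4.85 4.67] mean 4.38
```

The force rose from about 2.3 to 4.4 N over the last fraction of a mm, at the stated slope. Both pads bear with about 2 N, so I'm backing off straight.

Request:
arm_command(deltas=[-1, 0.001, 0, 0, 0, -1, 0.002, 0, 0, 0, -1, 0.005, 0, 0, 0, -1, 0.01, 0, 0, 0, -1, 0.015, 0, 0, 0, -1, 0, 0, -0.02, 0, -1, 0, 0, -0.04, 0, -1, 0, 0, -0.04, 0, -1, 0.03, 0, -0.04, 0, -1, 0.02, 0, 0, 0, -1, 0, 0, 0, 0])

```text
time: 22.78
position: [0.4325, 0.0868, 0.1846]
tool_rot: [-0.101, 0.995, -0.001, -0.001]
ft_force: [0.2, 0.2, -0.8]
grip_width: 0.0004
grip_force: 0.0
```

Run:
```python
from c import *
look(); pads('wrist')
im,d,p=shot("side"); a=cv2.resize(im[110:230,190:300],None,fx=4,fy=4)
w,d,p=shot("wrist"); b=cv2.resize(w,(400,300)); c=np.zeros((480,840,3),np.uint8)[:, :800]
out=np.zeros((480,800,3),np.uint8); out[:480,:440]=a; out[:270,440:]=cv2.resize(w,(360,270)); 
im,d,p=shot("top"); out[270:480,440:790]=cv2.resize(im[160:286,140:350],(350,210)); cv2.imwrite("pics/end.png",out[...,::-1])
```

```text
t 22.77 pos [0.4325 0.0868 0.1846] yang 101.61 tilt [-0.0017 -0.0014] F [ 0.21  0.19 -0.79] w 0.0004 g 0.00
shift [-0.022  -0.0006  0.1385] roll 0.0001
side red (array([-0.0259, -0.0062,  0.0658]), 57) brass (array([ 0.0475, -0.0076,  0.0504]), 80) rollertop (array([ 0.0496, -0.003 ,  0.1001]), 110)
top red (array([-0.0214, -0.001 ,  0.0686]), 72) brass (array([ 0.0392, -0.003 ,  0.0514]), 52) rollertop (array([ 0.0535, -0.0004,  0.0992]), 237)
side red (array([-0.0261, -0.0061,  0.0652]), 60) brass (array([ 0.0477, -0.0078,  0.0504]), 81) rollertop (array([ 0.0498, -0.003 ,  0.1   ]), 112)
top red (array([-0.0215, -0.0015,  0.0688]), 72) brass (array([ 0.0388, -0.0031,  0.0519]), 56) rollertop (array([ 0.0535, -0.0004,  0.0992]), 236)
Fpush per reading [ 0.13 -0.96 -0.05 -0.22] mean -0.27
wrist [] TCP u -0.1204 Fpush -0.50
```

View pics/end.png

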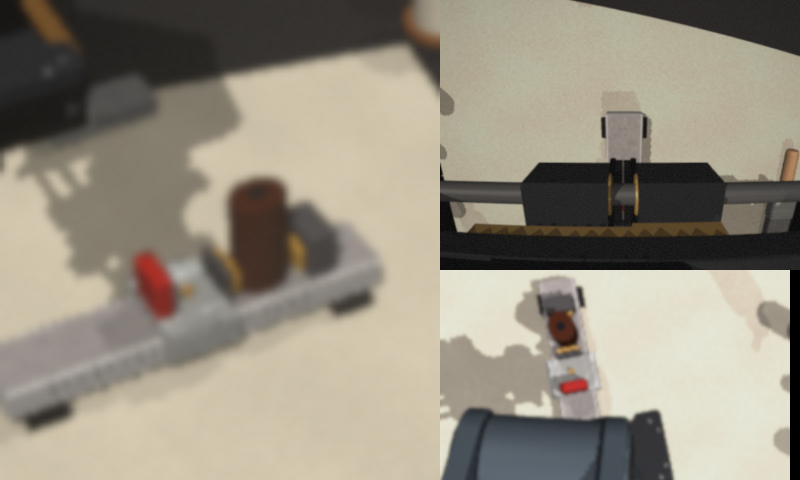

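The final view shows the roller upright between both brass pads (side panel: roller (258,235), pads (230,268) and (296,250)), the jaw square and the arm clear. The measured gap is about 42 mm, as expected.

```bash
python3 -c "
from rig import order
print(order.hand_in())"
```

```text
the job is handed in; nothing more can be done
None
```

I handed the job in: the middle dark roller stands upright on the caliper bed between both pads, bearing with roughly 1.5–2 N at a gap of about 42 mm, with the arm clear; one risk is that the last joint briefly read -2.853 rad against its -2.85 limit during the approach, before I backed it off.

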